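# Draw the drying shelf out to its line and hold it

## Robot

A 6-joint arm with a two-finger parallel gripper is mounted at the origin on a cart in front of the work surface, level with it; the furniture and walls round the work are solid. World frame = base frame: x ahead of the robot, y to its left, z up, the work surface at z = 0. Lengths are in m, angles in degrees, forces in N, time in s.
With the tool pointing down it reaches from about 0.25 to 0.85 m from the base axis. Payload 12.5 kg.
Tool frame: the origin (TCP) lies midway between the tips of the shut fingers; the grasp point (between the pads) lies ctrl.grasp_offset behind it (ctrl.grasp_offset is the distance from the TCP to the grasp point, in m); z points along the fingers, y is the line along which they close (so a half turn about z gives the same grasp; the last joint's range is limited). The gripper opens to 93 mm and grips with 3 to 60 N. Pads are 15 mm wide; open, the fingers measure 128 mm over their backs; the gripper's body (75 mm by 188 mm) begins 65 mm behind the grasp point.
Start: joints at [71.012, 20.094, 94.641, -0, 65.266, -4.847], TCP at [0.134, 0.533, 0.219] pointing down, gripper open.
Joint ranges: [-157.81, 157.81], [-45, 120.19], [0.68, 151.7], [-89.99, 269.99], [4.06, 180], [-164.3, 164.3]. Speed limits (degrees/s): [127.2, 127.2, 159.86, 180, 180, 180].

## Interface

Orientations are given as [roll, pitch, yaw] about the fixed x, y, z axes, in that order (R = Rz(yaw) Ry(pitch) Rx(roll)).
In Python, from station import ctrl gives the robot as it stands.
- The arm moves only by the tool play_rows, never from a script. Its argument "motion" is text: rows parted by semicolons, each of 4 numbers parted by spaces: the shift along the tool's x, y, z in m, then the turn about the tool's z in rad. In form: dx dy dz turn; .... A call has 1 to 10 rows; each row shifts and turns the commanded pose from where the row before left it, along the tool's axes as they then stand; what a row does not reach is not made up. A row lasts 1/8 s, in which the tool goes at most 62.5 mm and 10.7 degrees, less where a joint would pass 70% of its speed; a pose out of reach is approached as far as the arm can. A call is refused whole if a number of a shift passes 0.0625 or a number of a turn 0.188, either way. A call with a gripper value outside its range is refused whole. "hand" is the finger opening in m, from 0 to 0.093, set as the call begins (left out, the last holds). The fingers move at their own pace and stop on an object; "grip_force" is the grip in N (left out, the last holds). Time passes only in rows, so rows that do not move let the fingers close. It gives the time, the measured TCP pose, the force, the opening and the grip force at its end, in the units of the state.
- ctrl.observe(): the state, without advancing time (a new reading comes with each control period).
- ctrl.get_image(name): name is "side" or "top" or "wrist"; returns a dict with "color" (384x512x3 uint8, blue, green, red), "fov_y" (degrees; the focal length in pixels is half the picture's height over the tangent of half this angle, whatever the lens; pixels are square), "cx", "cy" (the principal point, pixels), "rvec" (rotation vector, rad) and "tvec" (3), from world to camera coordinates, as OpenCV has them. Camera axes: x right, y down, z forward; pixel columns grow to the right and rows downward; lengths in m; the calibration is good to about 2 mm. A picture is of the moment at which its call begins. There is no depth.
- ctrl.hand_in(): hands the job in; it is judged then, once.
The state is a dict: "t": time; "joint_positions": joint angles; "dq": joint speeds; "tau": joint torques, N m; "eef_pos": TCP position; "orientation": TCP orientation; "contact_force": force on the tool from outside, world axes, zero at the start; "wrist_torque": the same for the moment, N m; "width": finger opening in m; "gripper_force": force on a finger pad.
Only numpy, scipy, OpenCV 4.12 (cv2) and the standard library are available. Lean on these libraries where they do the work, as an engineer would, in place of code of your own. Each camera call takes 0.05 s, during which the arm holds its last target. There are 200 camera calls.

## Task

Swing the door of the small grey drying cabinet wide open (about square to the cabinet or further), then draw the wooden shelf inside straight out until the line scored across the board lies level with the cabinet's front edge. Out there the board overbalances by itself and nothing stops it, so finish while still holding it there in the gripper: level, at rest, its tail still down on the runners. The freshly coated bowl must ride along upright on the board without the robot touching it; never let the board tip, and leave the other things lying where they are.

Things in the scene. Friction and masses are not known exactly. Their poses are not given: they have to be found in the camera images.
- drying_cabinet: small fixed grey cabinet, 200 mm wide (y), 180 deep (x), 108 high, walls and roof 8 thick. Origin: centre of its underside; x points inward to the back, y to the left seen from the front. Front edge of roof and walls at x = -90 mm. Two runners on the side walls, tops at z = 34 mm, carry the shelf; nothing holds it down or stops it coming out
- cabinet_door (a joint): door angle: 0 shut, 1.57 square to the front, 1.9 end of travel; may start ajar (up to 0.4). Upright hinge at the right front corner: seen from above the door turns counter-clockwise as it opens. Hollow shell 200 mm wide, 42 deep, z = 12 to 108 mm; no latch or spring, light friction (0.06 N m) keeps it where it is left
- door_handle (a point): centre of the upright bar of the door's D-handle, 72 mm above the table; bar 10 mm thick, z = 50 to 94 mm, 32 mm in front of the door face, 145 mm from the hinge along the door; a stub joins each end to the door (top of upper one z = 103 mm). Axes turn with the door: x towards the door face, y away from the hinge. It can be straddled from above with fingers on both sides along y
- door_hinge (a point): point on the door's upright hinge axis, 72 mm above the table; the handle bar moves on a circle of radius 163 mm about it
- drying_shelf: loose wooden board, 170 mm long (x), 166 wide (y), 14 thick, 0.3 to 0.6 kg, on the runners with its front edge 0 to 5 mm behind the cabinet's front edge and 5 mm play at each side. Origin: centre of its underside; x points to its rear end. Bringing the line to the cabinet's front edge takes about 0.12 m along the cabinet's -x
- shelf_pull (a point): centre of the shelf's pull: upright dark wooden block 26 x 26 mm, 60 tall, fixed to the middle of the board's front edge, standing in front of the roof's edge, inside the shut door's hollow. Its underside is level with the board's, its top 30 mm above this point (94 mm above the table). Axes as the shelf's. With the door open it can be gripped from above across y by its upper part
- shelf_mark (a point): middle of the dark line scored straight across the board's top, 2 mm wide, 122 mm behind the board's front edge
- cabinet_front (a point): middle of the cabinet's front edge at the height of the board's top when it lies on the runners (48 mm above the table); axes as the cabinet's. The line is at its place when shelf_mark lies at x = 0 here
- bowl: open green ceramic bowl, 100 mm across, 43 mm high, 0.14 kg, standing on the front part of the shelf (its centre 63 to 73 mm behind the board's front edge). Origin at the centre of its underside. Not to be touched
- tape_roll: black roll of tape, 62 mm across, 19 mm high, lying on the cabinet's roof near the back; bystander
- polish_bar: brown bar of polishing compound, 35 x 70 x 28 mm, on the table; bystander
- bead_jar: small screw jar, 51 mm across, 62 mm high; bystander
- glue_tube: tube of glue lying on the table, 45 x 146 x 32 mm; bystander
- driver_yellow: screwdriver with a yellow handle, 177 mm long, lying on the table; bystander
- steel_rule: steel rule, 300 mm long, lying near the front edge of the table; bystander
- marker2: green felt marker, 134 mm long, lying on the table; bystander
- spool: spool of brass wire, 48 mm across, 46 mm high; bystander

How it is judged (in metres and radians):
On the way, in this order (a step that is already met when the one before it is completed fails the run):
1. the door is swung wide open (at least 1.4 rad) (value of joint cabinet_door above 1.4 rad), for 0.2 s.
2. the shelf is drawn out to its line (within 5 mm) and held level by the gripper (x of shelf_mark in the frame of cabinet_front between -0.005 and 0.005 m and angle between drying_shelf's own z axis and vertical below 0.05 rad and z of shelf_mark in the frame of cabinet_front between -0.004 and 0.004 m and contact force between the fingers and drying_shelf above 1 N), for 0.2 s.
At the end, for the whole second after the job is handed in: Fingers still press on the shelf (over 1 N); its scored line is within 5 mm of the cabinet's front edge and 4 mm of its height on the runners; the board is level within 0.05 rad and at rest, the bowl upright on it; the door is still open (over 1.35 rad) (all of step 2 and angle between bowl's own z axis and vertical below 0.12 rad and x of bowl in the frame of drying_shelf between -0.06 and 0.03 m and y of bowl in the frame of drying_shelf between -0.045 and 0.045 m and z of bowl in the frame of drying_shelf between 0.008 and 0.022 m and value of joint cabinet_door above 1.35 rad and linear speed of each of drying_shelf, bowl below 0.01 m/s and angular speed of drying_shelf below 0.1 rad/s); the arm keeps its last pose, push and grip.
It fails at once if the robot touches the bowl (contact force between any of the fingers, the arm and bowl above 0.5 N).
It fails at once if the shelf tips (more than 0.15 rad) (angle between drying_shelf's own z axis and vertical above 0.15 rad).
It fails at once if a bystander is moved by more than 3 cm (distance of any of tape_roll, polish_bar, bead_jar, glue_tube, driver_yellow, steel_rule, marker2, spool from where it was at the start of the episode above 0.03 m).
It also fails if it takes over 54 s, if anything falls off the work surface, if the arm or the gripper's body presses on something with over 40 N, if the wrist force passes 120 N, or if a joint passes its speed limit or range.

## Working session

There is one attempt and no reset: what is moved stays moved. The work goes in short steps, Python scripts to look and compute and a tool call to move; the robot and the scene stay as the last step left them, time stands still between calls to the robot, and variables do not carry over. Pictures are saved under pics/ and viewed, at most 10 in all, crops included, and the job is handed in when it is done.

Besides the shell and the picture viewer there is one more tool, called after "Call:" as name(argument=value, ...), one argument or row to a line, values as JSON. play_rows: Moves the arm, as the interface text tells. Its arguments: {"type":"object","properties":{"motion":{"type":"string"},"hand":{"type":"number"},"grip_force":{"type":"number"}},"required":["motion"]}

```bash
mkdir -p pics
python3 - <<'E'
from station import ctrl
import cv2,numpy as np,json
for n in("top","side"):
    d=ctrl.get_image(n); cv2.imwrite(f"pics/{n}0.png",d["color"])
    print(n,d["fov_y"],d["cx"],d["cy"],np.round(np.ravel(d["rvec"]),4),np.round(np.ravel(d["tvec"]),4))
    R=cv2.Rodrigues(np.array(d["rvec"],float))[0]; print(-R.T@np.ravel(d["tvec"]))
s=ctrl.observe();print(s,ctrl.grasp_offset)
E
```

```text
top 45.28726145583743 254.5529395914968 188.9818184173665 [ 2.1552 -2.1869  0.1392] [0.0799 0.5263 1.1408]
[0.39665007 0.09177692 1.19125071]
side 52.878162545664935 252.5354938502132 189.74051847896925 [ 2.278   0.0193 -0.0379] [-0.5195  0.1191  1.0544]
[ 0.55472768 -0.7096684   0.76446936]
{'t': 0.1, 'joint_positions': array([ 7.10130089e+01,  2.01217463e+01,  9.46703843e+01, -2.62500390e-04,
        6.52649556e+01, -4.84591089e+00]), 'dq': array([ 0.12032477, -0.09266714, -0.11643089, -0.02977886, -0.09657078,
        0.02904375]), 'tau': array([ 2.08212674e-03, -4.98032820e+01, -2.85707259e+01,  7.00840610e-02,
        2.39070738e-02, -2.32705742e-05]), 'eef_pos': array([0.13424213, 0.53307313, 0.21816975]), 'orientation': array([-1.79943098e+02, -4.58497201e-03,  1.65859027e+02]), 'contact_force': array([-0.01064641,  0.16201115, -0.36715765]), 'wrist_torque': array([ 0.02083391, -0.00050317, -0.00357219]), 'gripper_force': 0.0, 'width': 0.09323171872180847} 0.0188
```

View pics/top0.png

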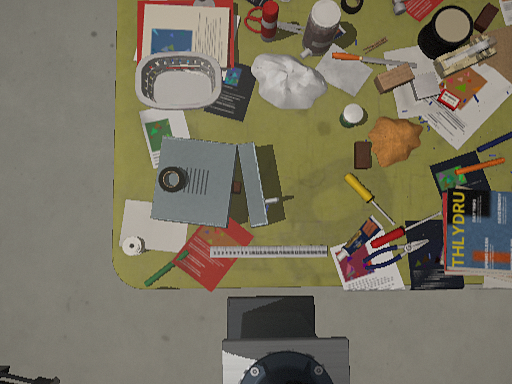

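View pics/side0.png

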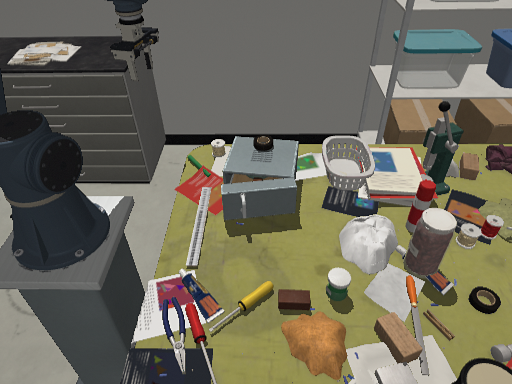

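The top view shows the cabinet (cols 150–240, rows 137–227). Its front faces image right (world −y), the hinge is near (240,145), the door is ajar with its free end near (258,225), and the handle is near (275,199). The side view confirms the door and handle at (243,203).

Run:
```python
import cv2
im=cv2.imread("pics/top0.png")[125:240,140:300]
cv2.imwrite("pics/c1.png",cv2.resize(im,None,fx=5,fy=5,interpolation=cv2.INTER_CUBIC))
```

```text
(no output)
```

View pics/c1.png

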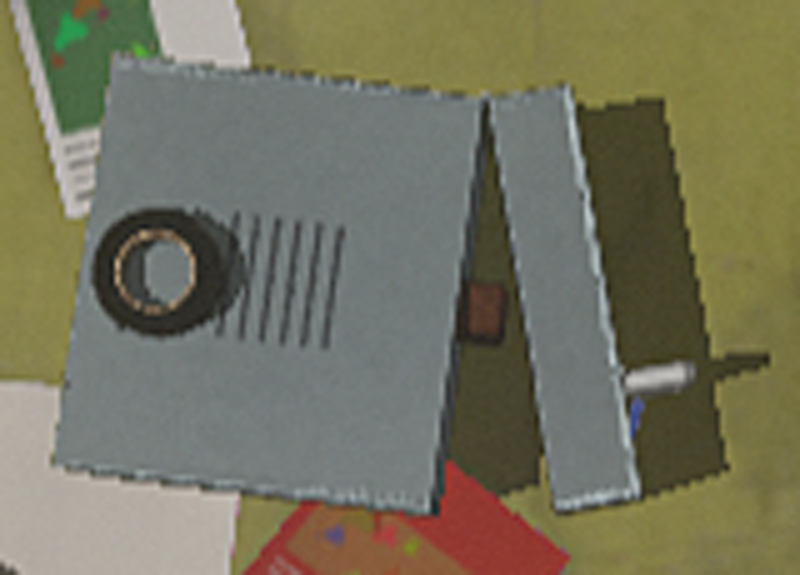

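The crop shows the roof corners at about (115,62), (486,97), (437,510) and (57,463). The door's top face corners are at (488,97), (568,88), (637,493) and (557,508), the handle tip is at ~(690,375), and the pull top is at ~(487,313).

```bash
cat > h.py <<'E'
import cv2,numpy as np
from station import ctrl
def ray(d,p,z):
    R=cv2.Rodrigues(np.array(d["rvec"],float))[0];C=-R.T@np.ravel(d["tvec"])
    f=192/np.tan(np.radians(d["fov_y"]/2))
    P=[]
    for u,v in np.atleast_2d(p):
        r=R.T@np.array([(u-d["cx"])/f,(v-d["cy"])/f,1]);P.append((C+r*(z-C[2])/r[2])[:2])
    return np.array(P)
def proj(d,X):
    f=192/np.tan(np.radians(d["fov_y"]/2));K=np.array([[f,0,d["cx"]],[0,f,d["cy"]],[0,0,1]])
    return cv2.projectPoints(np.atleast_2d(X).astype(float),np.array(d["rvec"],float),np.array(d["tvec"],float),K,None)[0][:,0]
def rigid(A,B):  # B=R A+t, 2d
    a,b=A.mean(0),B.mean(0);A=A-a;B=B-b
    th=np.arctan2((A[:,0]*B[:,1]-A[:,1]*B[:,0]).sum(),(A*B).sum())
    R=np.array([[np.cos(th),-np.sin(th)],[np.sin(th),np.cos(th)]]);return R,b-R@a,th
E
python3 - <<'E'
from h import *
d=ctrl.get_image("top");o=np.array([140,125])
B=ray(d,np.array([(115,62),(486,97),(437,510),(57,463)])/5+o,.108)
A=np.array([(.09,-.1),(-.09,-.1),(-.09,.1),(.09,.1)])
R,t,th=rigid(A,B);print("cab",t,np.degrees(th),"res mm",1e3*(A@R.T+t-B).round(4))
D=ray(d,np.array([(488,97),(568,88),(637,493),(557,508)])/5+o,.108)
Ad=np.array([(0,-.1),(-.042,-.1),(-.042,.1),(0,.1)])
Rd,td,thd=rigid(Ad,D);print("door",np.degrees(thd-th),1e3*(Ad@Rd.T+td-D).round(4))
H=np.array([-.09,-.1])@R.T+t;print("hinge",H,"door corner",Rd@[0,-.1]+td)
hb=ray(d,np.array([(688,374)])/5+o,.103);print("handle tip",hb, np.linalg.norm(hb-H), "from door model",Rd@[-.074,.045]+td)
print("pull",ray(d,np.array([(487,313)])/5+o,.094),"model",R@[-.103,0]+t)
np.savez("cab.npz",R=R,t=t,th=th,H=H)
for q in [[(265+0,0)]]:pass
s=ctrl.get_image("side");im=s["color"]
print(proj(s,[*(Rd@[-.074,.045]+td),.072]))
E
```

```text
cab [0.53904075 0.21477701] 82.71423494544955 res mm [[ 4.   0.8]
 [ 0.4 -0.6]
 [-1.3 -0.4]
 [-3.1  0.3]]
door 15.925432690372082 [[-0.   1.7]
 [ 2.4 -1.5]
 [-1.2 -2. ]
 [-1.1  1.8]]
hinge [0.62681972 0.11282185] door corner [0.62642369 0.11417651]
handle tip [[0.49247295 0.01913598]] 0.16378674069887028 from door model [0.49418533 0.01923434]
pull [[0.52399509 0.11442251]] model [0.52597848 0.11260863]
[[242.32443031 209.91675372]]
```

Call:
play_rows(
  motion="0 0 0 0.168; 0 0 0 0.168; 0 0 0 0.168; 0 0 0 0.168; 0 0 0 0.168; 0 0 0 0.168; 0 0 0 0.168",
  hand=0.05,
)

```text
t: 1.08
eef_pos: [0.1343, 0.5332, 0.2185]
orientation: [-180.0, 0.0, 98.2]
contact_force: [-0.8, 0.1, -0.0]
width: 0.05
gripper_force: 0.0
```

Call:
play_rows(
  motion="-0.047 0.023 0 0; -0.047 0.023 0 0; -0.047 0.023 0 0; -0.047 0.023 0 0; -0.047 0.023 0 0; -0.047 0.023 0 0; -0.047 0.023 0 0; -0.047 0.023 0 0; -0.047 0.023 0 0; -0.047 0.023 0 0",
)

```text
t: 2.33
eef_pos: [0.4319, 0.1008, 0.2187]
orientation: [180.0, -0.0, 98.5]
contact_force: [0.3, -0.1, 0.1]
width: 0.0497
gripper_force: 0.0
```

Call:
play_rows(
  motion="-0.046 0.024 0 0; -0.046 0.024 0 0; 0 0 0 0; 0 0 0 0",
)

```text
t: 2.82
eef_pos: [0.4916, 0.0188, 0.2184]
orientation: [-180.0, -0.0, 98.5]
contact_force: [-0.6, 0.3, -0.3]
width: 0.05
gripper_force: 0.0
```

Run:
```python
from h import *
d=ctrl.get_image("wrist");im=d["color"];print(ctrl.observe()["eef_pos"])
for X in([.4932,.0192,.103],[.4916,.0188,.103]):
    p=proj(d,X)[0];print(p);cv2.drawMarker(im,tuple(int(v) for v in p),(0,0,255),0,8)
cv2.imwrite("pics/w1.png",im)
```

```text
[0.49151566 0.01918072 0.21847833]
[260.59075746 187.23430983]
[258.92307572 187.39128785]
```

View pics/w1.png

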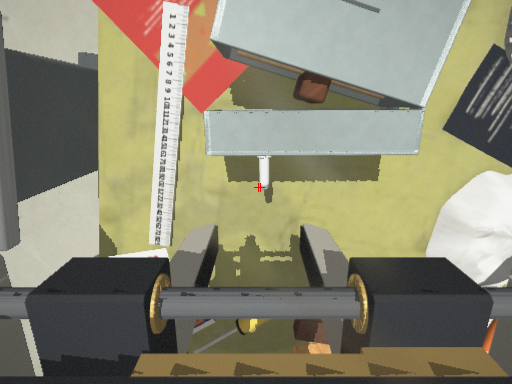

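The wrist view shows the handle end at (264,186), midway between the fingers (cols ~215–305) but about 4 mm to the right of my current aim point. I'll correct this and go down.

Call:
play_rows(
  motion="0.002 0.004 0.030 0; 0 0 0.035 0; 0 0 0.035 0; 0 0 0.030 0; 0 0 0.020 0; 0 0 0.010 0; 0 0 0 0",
)

```text
t: 3.75
eef_pos: [0.4955, 0.0216, 0.0587]
orientation: [-180.0, -0.0, 98.5]
contact_force: [0.3, -0.5, 0.1]
width: 0.05
gripper_force: 0.0
```

Call:
play_rows(
  motion="0 0 0 0; 0 0 0 0; 0 0 0 0; 0 0 0 0; 0 0 0 0; 0 0 0 0",
  hand=0.0,
  grip_force=25,
)

```text
t: 4.5
eef_pos: [0.4964, 0.0212, 0.0588]
orientation: [179.9, 0.0, 98.5]
contact_force: [3.2, 2.5, -1.5]
width: 0.0094
gripper_force: 25.0
```

Call:
play_rows(
  motion="-0.0141 0.0081 0 -0.1; -0.0141 0.0081 0 -0.1; -0.0141 0.0081 0 -0.1; -0.0141 0.0081 0 -0.1; 0 0 0 0",
)

```text
t: 5.12
eef_pos: [0.5439, -0.0233, 0.0588]
orientation: [179.9, 0.0, 121.4]
contact_force: [2.0, 3.6, 2.6]
width: 0.0097
gripper_force: 25.0
```

Call:
play_rows(
  motion="-0.0141 0.0081 0 -0.1; -0.0141 0.0081 0 -0.1; -0.0141 0.0081 0 -0.1; -0.0141 0.0081 0 -0.1; -0.0141 0.0081 0 -0.1; 0 0 0 0",
)

```text
t: 5.88
eef_pos: [0.6201, -0.047, 0.0588]
orientation: [-180.0, 0.0, 150.0]
contact_force: [-0.9, -0.6, 5.3]
width: 0.0096
gripper_force: 25.0
```

Call:
play_rows(
  motion="-0.0141 0.0081 0 -0.1; -0.0141 0.0081 0 -0.1; -0.0141 0.0081 0 -0.1; -0.0141 0.0081 0 -0.1; -0.0141 0.0081 0 -0.1; 0 0 0 0; 0 0 0 0",
)

```text
t: 6.75
eef_pos: [0.6982, -0.0315, 0.0588]
orientation: [-180.0, -0.0, 178.5]
contact_force: [1.5, -3.2, 3.2]
width: 0.0096
gripper_force: 25.0
```

Call:
play_rows(
  motion="0 0 0 0; 0 0 0 0; 0 0 0 0; 0 0 -0.02 0; 0 0 -0.035 0; 0 0 -0.035 0; 0 0 -0.035 0; 0 0 -0.035 0; 0 0 0 0",
  hand=0.045,
)

```text
t: 7.88
eef_pos: [0.7001, -0.0312, 0.2233]
orientation: [-180.0, 0.4, 178.7]
contact_force: [0.2, -0.3, 0.3]
width: 0.0453
gripper_force: 0.0
```

Call:
play_rows(
  motion="0 0 0 0.167; 0 0 0 0.167; 0 0 0 0.167; 0 0 0 0.167; 0 0 0 0.167; 0 0 0 0.167; 0 0 0 0.167; 0 0 0 0.167; 0 0 0 0.167; 0 0 0 0.167",
  hand=0.06,
)

```text
t: 9.12
eef_pos: [0.6984, -0.031, 0.2182]
orientation: [-179.9, -0.0, 82.7]
contact_force: [0.6, -0.1, -1.0]
width: 0.06
gripper_force: 0.0
```

Call:
play_rows(
  motion="0.024 -0.038 0 0; 0.024 -0.038 0 0; 0.024 -0.038 0 0; 0.024 -0.038 0 0; 0.024 -0.038 0 0; 0 0 0 0; 0 0 0 0",
)

```text
t: 10.0
eef_pos: [0.5251, 0.1109, 0.2187]
orientation: [180.0, 0.0, 83.0]
contact_force: [-0.4, -0.7, 0.1]
width: 0.0601
gripper_force: 0.0
```

Run:
```python
from h import *
d=ctrl.get_image("wrist");im=d["color"].copy();s=ctrl.observe();print(s["eef_pos"],s["orientation"])
p=proj(d,[*s["eef_pos"][:2],.094])[0];print(p);cv2.drawMarker(im,tuple(int(v) for v in p),(0,0,255),0,8)
cv2.imwrite("pics/w2.png",im)
t=ctrl.get_image("top");cv2.imwrite("pics/t2.png",t["color"])
c=cv2.resize(t["color"][110:240,140:330],None,fx=4,fy=4,interpolation=2);cv2.imwrite("pics/t2c.png",c)
```

```text
[0.52536587 0.11067134 0.2185971 ] [1.79988979e+02 6.05051165e-03 8.29839740e+01]
[259.2225355  185.05038518]
```

View pics/w2.png

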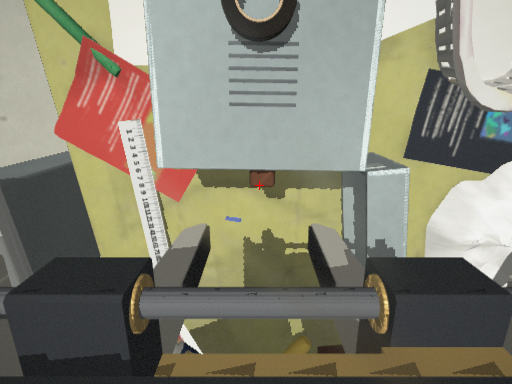

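View pics/t2c.png

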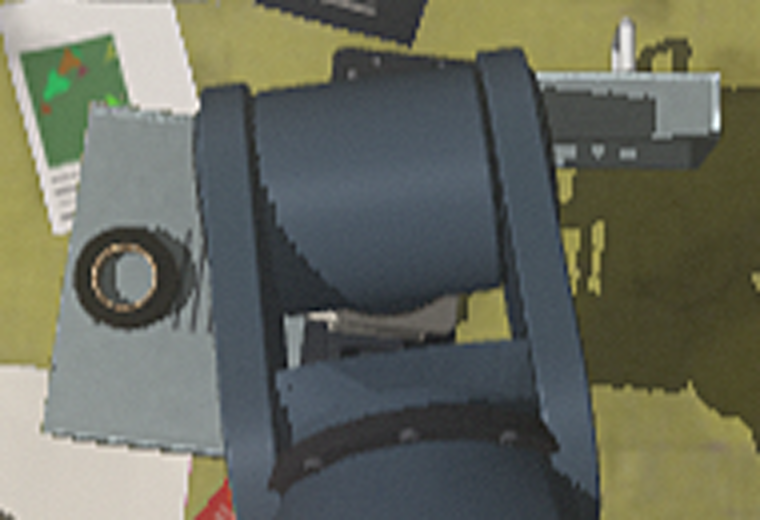

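The wrist view shows the pull's top at cols 249–275 with its front edge at row 187, so it lies ~3 mm right of and beyond the TCP mark (259,185). The top crop shows the door standing a little past square at the upper right. I'll shift +4 mm in x and +2 mm in y, then descend.

Call:
play_rows(
  motion="0.004 0.002 0.02 0.005; 0 0 0.035 0; 0 0 0.035 0; 0 0 0.03 0; 0 0 0.02 0; 0 0 0.012 0; 0 0 0.008 0; 0 0 0 0",
)

```text
t: 11.1
eef_pos: [0.5275, 0.1147, 0.0585]
orientation: [-180.0, 0.0, 82.7]
contact_force: [-0.3, -0.4, -0.2]
width: 0.0597
gripper_force: 0.0
```

Call:
play_rows(
  motion="0 0 0 0; 0 0 0 0; 0 0 0 0; 0 0 0 0; 0 0 0 0; 0 0 0 0",
  hand=0.0,
  grip_force=40,
)

```text
t: 11.85
eef_pos: [0.5276, 0.1149, 0.0589]
orientation: [180.0, -0.0, 82.7]
contact_force: [0.9, -0.2, 2.1]
width: 0.0258
gripper_force: 40.0
```

Run:
```python
from h import *
d=ctrl.get_image("wrist");im=d["color"].copy();s=ctrl.observe();print(s["eef_pos"],s["orientation"])
cv2.imwrite("pics/w3.png",im)
```

```text
[0.52761505 0.11486949 0.05885352] [ 1.79963479e+02 -1.27204220e-02  8.27069424e+01]
```

View pics/w3.png

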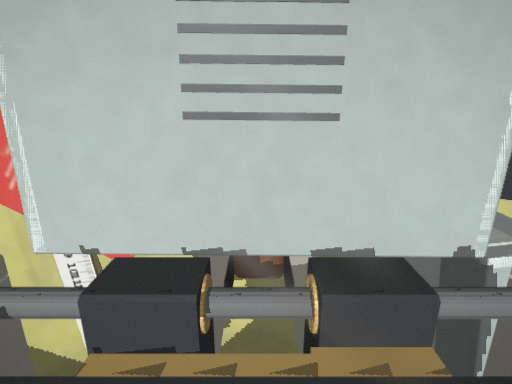

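The wrist view shows the pull at (260,265), gripped between the fingers, with the roof edge at row ~255. I'll draw it slowly.

Call:
play_rows(
  motion="-0.002 0 0 0; -0.004 0 0 0; -0.006 0 0 0; -0.006 0 0 0; -0.006 0 0 0; -0.006 0 0 0; -0.006 0 0 0; -0.006 0 0 0; -0.006 0 0 0; -0.006 0 0 0",
)

```text
t: 13.15
eef_pos: [0.5204, 0.0612, 0.0586]
orientation: [-180.0, -0.0, 82.7]
contact_force: [0.7, 5.0, 1.2]
width: 0.0254
gripper_force: 40.0
```

Call:
play_rows(
  motion="-0.006 0 0 0; -0.006 0 0 0; -0.006 0 0 0; -0.006 0 0 0; -0.006 0 0 0; -0.006 0 0 0; -0.006 0 0 0; -0.004 0 0 0; -0.002 0 0 0; 0 0 0 0",
)

```text
t: 14.4
eef_pos: [0.5143, 0.0133, 0.0586]
orientation: [-180.0, 0.0, 82.7]
contact_force: [-1.0, -0.9, 1.1]
width: 0.0258
gripper_force: 40.0
```

Run:
```python
from h import *
d=ctrl.get_image("wrist");w=d["color"];s=ctrl.observe();print(s["eef_pos"],s["orientation"],s["contact_force"])
t=ctrl.get_image("top")["color"][120:240,170:290];sd=ctrl.get_image("side")["color"][130:240,195:320]
cv2.imwrite("pics/w4.png",np.vstack([np.hstack([cv2.resize(t,(400,400),interpolation=2),cv2.resize(sd,(400,400),interpolation=2)]),cv2.resize(w[180:310],(800,200))]))
```

```text
[0.51428642 0.01330735 0.05865904] [-1.79987005e+02  3.67631732e-02  8.27320936e+01] [-1.2666508  -1.67397208  1.70336867]
```

View pics/w4.png

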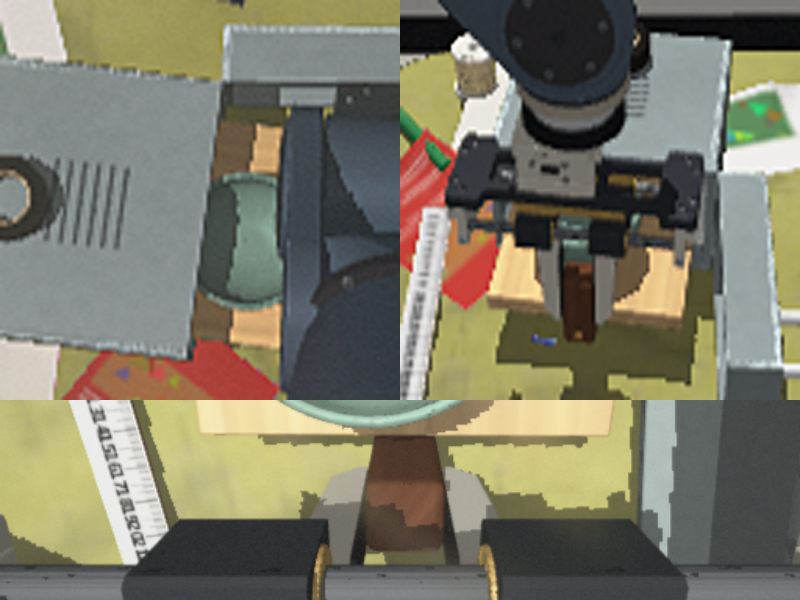

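The board has come out level with the bowl upright (top crop: bowl at the roof edge, line not yet visible). The wrist strip shows the board's front edge at wrist row ~202, cols 128–392. I'll measure the front edge and the roof edge from this one view.

Run:
```python
from h import *
c=np.load("cab.npz");R,t=c["R"],c["t"]
d=ctrl.get_image("wrist");im=d["color"].astype(int)
tocab=lambda P:(P-t)@R
for u in(150,160,350,370):
    col=im[:,u];print(u,[(v,*col[v]) for v in range(40,215,1) if abs(col[v]-col[v-1]).sum()>60])
for X in [(-.09,0,.108),(-.09,.083,.048),(-.19,0.083,.048)]:
    print(X,proj(d,[*(R@X[:2]+t),X[2]])[0])
E4=ray(d,[(128,201),(392,201)],.048);print("edge cab",tocab(E4),np.linalg.norm(E4[0]-E4[1]))
p=ray(d,[(260,40)],.108)
```

```text
150 [(143, np.int64(131), np.int64(146), np.int64(122)), (144, np.int64(156), np.int64(174), np.int64(145)), (156, np.int64(167), np.int64(221), np.int64(240)), (201, np.int64(141), np.int64(193), np.int64(223))]
160 [(76, np.int64(118), np.int64(132), np.int64(111)), (80, np.int64(94), np.int64(104), np.int64(89)), (85, np.int64(112), np.int64(126), np.int64(106)), (156, np.int64(145), np.int64(162), np.int64(135)), (167, np.int64(161), np.int64(219), np.int64(239)), (201, np.int64(146), np.int64(199), np.int64(228))]
350 [(49, np.int64(144), np.int64(164), np.int64(138)), (103, np.int64(143), np.int64(184), np.int64(201)), (105, np.int64(156), np.int64(208), np.int64(232)), (203, np.int64(105), np.int64(147), np.int64(171)), (204, np.int64(85), np.int64(126), np.int64(138)), (211, np.int64(120), np.int64(190), np.int64(198))]
370 [(84, np.int64(154), np.int64(211), np.int64(236)), (203, np.int64(104), np.int64(145), np.int64(169)), (204, np.int64(75), np.int64(114), np.int64(121)), (211, np.int64(119), np.int64(187), np.int64(191))]
(-0.09, 0, 0.108) [2.57447243e+02 1.39373142e-01]
(-0.09, 0.083, 0.048) [103.36093317  37.50686181]
(-0.19, 0.083, 0.048) [126.62062033 212.21968162]
edge cab [[-0.18252811  0.0812039 ]
 [-0.18252051 -0.08399068]] 0.1651945826818791
```

Call:
play_rows(
  motion="-0.002 0 0 0; -0.004 0 0 0; -0.005 0 0 0; -0.005 0 0 0; -0.003 0 0 0; -0.001 0 0 0; 0 0 0 0; 0 0 0 0",
)

```text
t: 15.6
eef_pos: [0.5118, -0.0064, 0.0587]
orientation: [-180.0, 0.0, 82.7]
contact_force: [-1.2, -2.7, 0.6]
width: 0.0261
gripper_force: 40.0
```

Run:
```python
from h import *
d=ctrl.get_image("wrist");w=d["color"];s=ctrl.observe();print(s["eef_pos"],s["contact_force"])
cv2.imwrite("pics/w5raw.png",w);T=ctrl.get_image("top")["color"];cv2.imwrite("pics/t5raw.png",T)
t=T[140:220,205:265]
cv2.imwrite("pics/w5.png",np.hstack([cv2.resize(t,(375,500),interpolation=2),cv2.resize(w[:320,100:380],(425,500),interpolation=2)]))
```

```text
[ 0.51183175 -0.00639382  0.05867908] [-2.44927298 -2.12849087  0.59642459]
```

View pics/w5.png

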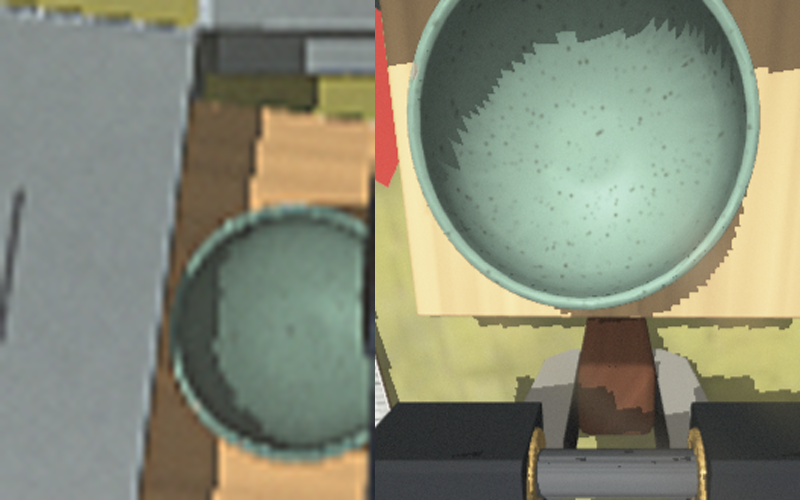

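The top crop shows the board out with only a plain shadowed strip next to the roof edge and no line yet. The wrist crop shows the bowl centred and the front edge at strip row ~316. I'll go a little further and measure the line from averaged top-view profiles.

Call:
play_rows(
  motion="-0.001 0 0 0; -0.002 0 0 0; -0.002 0 0 0; -0.001 0 0 0; 0 0 0 0; 0 0 0 0",
)

```text
t: 16.45
eef_pos: [0.5111, -0.0123, 0.0586]
orientation: [-180.0, 0.0, 82.7]
contact_force: [-0.2, -0.2, -1.4]
width: 0.0257
gripper_force: 40.0
```

```bash
cat > prof.py <<'E'
from h import *
c=np.load("cab.npz");R,t=c["R"],c["t"]
d=ctrl.get_image("top");im=d["color"].astype(np.float32)
cv2.imwrite("pics/t_last.png",d["color"])
xs=np.arange(-.116,-.070,.002)
def P(ys,z):
    return np.array([np.mean([cv2.remap(im,*[a.reshape(1,1).astype(np.float32) for a in proj(d,[*(R@[x,y]+t),z])[0]],1)[0,0] for y in ys],0) for x in xs])
a=P(np.linspace(.058,.076,10),.048);b=P(np.linspace(-.076,-.055,10),.048)
for x,p,q in zip(xs,a,b):print(round(float(x),3),p.astype(int),q.astype(int))
w=ctrl.get_image("wrist");wi=w["color"].astype(int)
for u in(150,370):
    k=[v for v in range(150,230) if abs(wi[v,u]-wi[v-1,u]).sum()>50];print(u,k,(ray(w,[(u,k[0])],.048)-t)@R if k else'')
s=ctrl.observe();print(s["eef_pos"],s["contact_force"])
print("parallax: roof edge -.09 at .108 seen at .048:",(ray(d,proj(d,[*(R@[-.09,0]+t),.108]),.048)-t)@R)
E
python3 prof.py
```

```text
-0.116 [120 175 220] [115 167 209]
-0.114 [117 170 214] [ 93 132 163]
-0.112 [ 77 109 134] [62 83 99]
-0.11 [ 62  83 101] [ 62  84 100]
-0.108 [ 66  89 109] [ 64  87 103]
-0.106 [ 66  90 110] [ 65  87 104]
-0.104 [ 66  91 111] [ 65  88 105]
-0.102 [ 67  91 111] [ 65  88 105]
-0.1 [ 69  92 112] [ 65  87 104]
-0.098 [ 68  91 112] [ 65  87 104]
-0.096 [ 67  91 111] [ 64  87 105]
-0.094 [ 67  91 112] [ 65  88 106]
-0.092 [ 68  92 113] [ 65  87 105]
-0.09 [ 66  85 102] [61 75 85]
-0.088 [60 68 77] [57 69 77]
-0.086 [61 80 97] [60 80 94]
-0.084 [ 66  84 101] [ 93 101 102]
-0.082 [114 117 116] [145 145 136]
-0.08 [157 156 148] [144 145 137]
-0.078 [151 151 144] [141 142 135]
-0.076 [148 149 142] [141 142 134]
-0.074 [148 149 142] [141 142 134]
-0.072 [147 148 142] [141 143 134]
150 [155, 156, 201] [[-0.17933762  0.06439754]]
370 [202, 203, 204, 209] [[-0.20898374 -0.0703536 ]]
[ 0.51111537 -0.01223628  0.05866375] [-0.39715736  0.22865514 -0.43325028]
parallax: roof edge -.09 at .108 seen at .048: [[-0.08722697 -0.00695919]]
```

The line shows as a dip at −88 mm. The roof's true front edge is at about −86 mm once parallax is allowed for, so the line is ~1.5–2 mm past the edge, within tolerance. TCP height hasn't changed since the grasp. I'll nudge 1 mm back towards centre, let it settle and hand in.

Call:
play_rows(
  motion="0.0005 0 0 0; 0.0005 0 0 0; 0 0 0 0; 0 0 0 0; 0 0 0 0; 0 0 0 0; 0 0 0 0; 0 0 0 0",
)

```text
t: 17.55
eef_pos: [0.5113, -0.0111, 0.0586]
orientation: [180.0, 0.0, 82.7]
contact_force: [-0.0, -5.3, 0.2]
width: 0.0256
gripper_force: 40.0
```

```bash
python3 prof.py | sed -n '11,19p;24,30p'; python3 -c "
import cv2,numpy as np
from station import ctrl
s=ctrl.get_image('side')['color'];cv2.imwrite('pics/fin.png',cv2.resize(s[90:250,180:340],(600,600),interpolation=2))"
```

```text
-0.096 [ 67  91 111] [ 65  88 105]
-0.094 [ 66  90 111] [ 65  88 105]
-0.092 [ 67  91 111] [ 65  88 107]
-0.09 [ 67  91 111] [63 83 99]
-0.088 [62 75 87] [56 66 71]
-0.086 [58 68 77] [58 71 81]
-0.084 [64 81 96] [ 94 102 103]
-0.082 [114 119 117] [146 146 137]
-0.08 [156 156 148] [145 146 138]
150 [155, 156, 201] [[-0.17820542  0.06433491]]
370 [203, 204, 210] [[-0.20852419 -0.07048841]]
[ 0.51131622 -0.01114564  0.05866522] [ 0.39175966 -3.79592277  0.60683788]
parallax: roof edge -.09 at .108 seen at .048: [[-0.08722697 -0.00695919]]
```

View pics/fin.png

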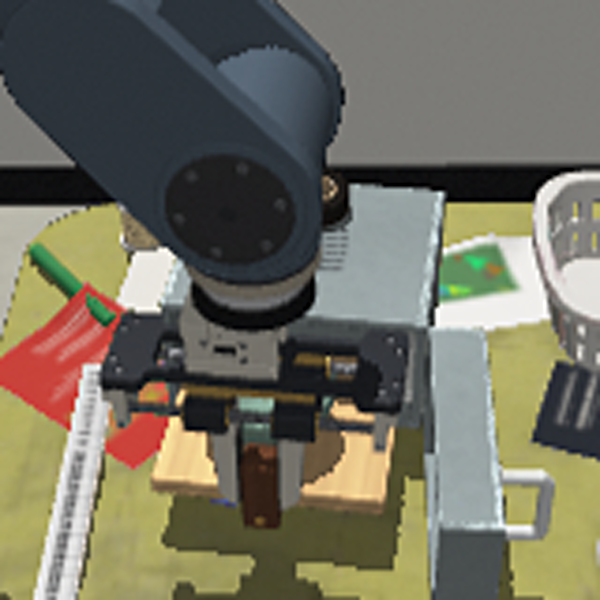

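The side view shows the board level, held by the pull at (262,485), with the door open at the right; the line is ~1 mm from the edge.

```bash
python3 -c "
from station import ctrl
print(ctrl.hand_in())"
```

```text
the job is handed in; nothing more can be done
None
```

I opened the door to about 1.68 rad and drew the shelf out until its line was about 1 mm from the cabinet's front edge. I handed the job in with the board still level in the gripper and the bowl upright at my last look at it; no verdict came back.

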